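# Set up the stone prop on the litho bench

### The arm

A 6-joint arm with a two-finger parallel gripper is mounted at the origin on the work surface. World frame = base frame: x ahead of the robot, y to its left, z up, the work surface at z = 0. Lengths are in m, angles in rad, forces in N, time in s.
With the tool pointing down it reaches from about 0.375 to 0.75 m from the base axis. Payload 9 kg.
Tool frame: the origin (TCP) lies at the very end of the fingers, on their centre line; the grasp point (between the pads) lies 19 mm behind it; z points along the fingers, y is the line along which they close (so a half turn about z gives the same grasp; the last joint's range is limited). The gripper opens to 85 mm and grips with 20 to 120 N. Pads are 22 mm wide; open, the fingers measure 114 mm over their backs; the gripper's body (76 mm by 85 mm) begins 54 mm behind the grasp point. The pads swing forward as they close: fully open they stand 13 mm farther back than shut.
Start: joints at [-1.414, 0.104, 0.097, 1.564, 0, 1.353], TCP at [0.22, -0.558, 0.231] pointing down, gripper open.
Joint ranges: [-2.99, 2.99], [-0.84, 1.86], [-1.1, 1.16], [-1.84, 2.11], [-1.51, 1.56], [-3.14, 3.14]. Speed limits (rad/s): [2.22, 2.22, 2.57, 3.14, 3.14, 3.14].

### API

Orientations are given as a unit quaternion [x, y, z, w].
In Python, from workcell import monitor, optics, order gives the robot as it stands.
- The arm moves only by the tool step_arm, never from a script. Its argument "targets" is a list that holds one entry, the list of rows, each a list of 4 numbers: the shift along the tool's x, y, z in m, then the turn about the tool's z in degrees. In form: [[[x, y, z, yaw], ...]]. A call has 1 to 5 rows; each row shifts and turns the commanded pose from where the row before left it, along the tool's axes as they then stand; what a row does not reach is not made up. A row lasts 1/8 s, in which the tool goes at most 62.5 mm and 10.7 degrees, less where a joint would pass 70% of its speed; a pose out of reach is approached as far as the arm can. A call with a gripper value outside its range is refused whole. "grip" is the opening in per cent of the stroke, from 0 (shut) to 100 (fully open), set as the call begins (left out, the last holds). The fingers move at their own pace and stop on an object; "newtons" is the grip in N (left out, the last holds). Time passes only in rows, so rows that do not move let the fingers close. It gives the time, the measured TCP pose, the force, the opening and the grip force at its end, in the units of the state.
- monitor.get_state(): the state, without advancing time (a new reading comes with each control period).
- optics.snapshot(name): name is "scene" or "side" or "wrist"; returns the picture (480x640x3 uint8, red, green, blue); there is no depth.
- optics.camera_model(name): a dict with "vfov" (degrees; the focal length in pixels is half the picture's height over the tangent of half this angle, whatever the lens; pixels are square), "cx", "cy" (the principal point, pixels), "camera_from_world" (4x4, takes a point from world to camera coordinates). Camera axes: x right, y down, z forward; pixel columns grow to the right and rows downward; lengths in m; the calibration is good to about 2 mm. A picture is of the moment at which its call begins: read the wrist's pose just before it. camera_model takes no time and is no camera call; for the wrist camera it gives the pose at the moment of the call.
- order.job_done(): hands the job in; it is judged then, once.
The state is a dict: "t": time; "qpos": joint angles; "qvel": joint speeds; "joint_torque": joint torques, N m; "position": TCP position; "tool_rot": TCP orientation; "ft_force": force on the tool from outside, world axes, zero at the start; "torque": the same for the moment, N m; "grip_width": opening from 0.0 (shut) to 1.0 (fully open); "finger_force": force on a finger pad.
Only numpy, scipy, OpenCV 4.12 (cv2) and the standard library are available. Lean on these libraries where they do the work, as an engineer would, in place of code of your own. Each camera call takes 0.05 s, during which the arm holds its last target. There are 200 camera calls.

### The job

Set up the prop for the litho stone: tip the lying aluminium post up onto its red foot, letting the foot pivot on the bench rather than carrying the post through the air. Slide the blue cover plate aside on its grey parts tray, without lifting it off, take the brass pad out of its pocket and set it flat and centred on top of the standing post. Leave the cover lying flat on the tray and do not disturb the bottle, ink tin or ink knife.

Things in the scene. Friction and masses are not known exactly. Their poses are not given: they have to be found in the camera images.
- post: Loose aluminium post, 0.5 kg, 170 mm long: red round foot plate 64 mm across, 10 mm thick, then a plain 30 mm round stem to the flat top (dark band at 75 to 81 mm). Origin: centre of the foot's underside; x runs along the post to its top. Starts lying on the foot's rim and the top's edge, the axis dipping 6 degrees to the top, foot towards the robot. Stands by itself on its foot.
- post_top (a point): Centre of the post's flat top end (30 mm across), 170 mm from the foot's underside.
- tray: Grey tray fixed to the bench, 206 (x) by 152 (y) by 22 mm high, origin at the centre of its underside. The half at -x (robot's side) has three open-topped pockets side by side in y, each 97 (x) by 44 (y) and 18 mm deep; the half at +x (x from -1 to 103 mm) is a solid flat deck, 22 mm high like the pocket walls, with a yellow line along its far edge.
- pocket_a (a point): Centre of the floor of the +y pocket of the tray, 4 mm above the bench.
- pocket_b (a point): Centre of the floor of the middle pocket, 4 mm above the bench.
- pocket_c (a point): Centre of the floor of the -y pocket, 4 mm above the bench.
- cover: Loose blue plate, 102 (x) by 150 (y) by 5 mm, 0.15 kg, flat on the tray over all three pockets, axes along the tray's at the start. Origin: centre of its underside (22 mm above the bench). In its middle a black round knob 24 mm across rises 30 mm above the plate. Slid 101 mm in the tray's +x direction it lies on the deck and all pockets are open.
- pad: Brass disc, 34 mm across and 16 mm thick, 0.11 kg, lying flat near the middle of one of the three pockets, under the cover. Origin: centre of its underside. The other pockets hold a dark steel ring nut (32 mm across, 12 mm thick) and a black rubber bung (28 mm across, 14 mm thick), not needed.
- bottle: Blue round bottle, 72 mm across and 170 mm tall, standing beyond the work; leave it alone. Origin: centre of its underside.
- ink_tin: Dark ink tin, 80 mm across and 55 mm tall, standing near the robot; leave it alone. Origin: centre of its underside.
- ink_knife: Ink knife (spatula) lying flat on the robot's right; leave it alone. Origin near its middle, on its underside; x along it.
Mind the look-alikes: they are no part of the job. There is more than one size of the post; the one meant has the size given above.

How it is judged:
By the outcome, as a careful person would: the job done as asked, in the order asked, and still so for the second after the job is handed in, with the robot touching nothing.
It also fails if it takes over 72 s, if anything falls off the work surface, if the arm or the gripper's body presses on something with over 40 N, if the wrist force passes 120 N, or if a joint passes its speed limit or range.

## Working session

There is one attempt and no reset: what is moved stays moved. The work goes in short steps, Python scripts to look and compute and a tool call to move; the robot and the scene stay as the last step left them, time stands still between calls to the robot, and variables do not carry over. Pictures are saved under pics/ and viewed, at most 10 in all, crops included, and the job is handed in when it is done.

Besides the shell and the picture viewer there is one more tool, called as name([rows], argument=value, ...), one row to a line, values as JSON. step_arm: Moves the arm, as the interface text tells. Its arguments: {"type":"object","properties":{"targets":{"type":"array","items":{"type":"array","items":{"type":"array","items":{"type":"number"}}}},"grip":{"type":"number"},"newtons":{"type":"number"}},"required":["targets"]}

```bash
mkdir -p pics; cat > h.py <<'E'
import numpy as np, cv2
from workcell import monitor, optics, order
def snap(n,f):
    im=optics.snapshot(n); cv2.imwrite('pics/'+f,im[:,:,::-1]); return im
def K(n):
    m=optics.camera_model(n); f=240/np.tan(np.radians(m['vfov'])/2); return m,f
def ray(n,u,v,z,m=None):
    m,f=(m if m else K(n)); T=np.array(m['camera_from_world']); d=T[:3,:3].T@np.array([(u-m['cx'])/f,(v-m['cy'])/f,1]); c=-T[:3,:3].T@T[:3,3]
    return c+d*(z-c[2])/d[2]
def proj(n,p,m=None):
    m,f=(m if m else K(n)); T=np.array(m['camera_from_world']); q=T[:3,:3]@np.array(p)+T[:3,3]; return np.array([m['cx']+f*q[0]/q[2],m['cy']+f*q[1]/q[2]])
E
python3 - <<'E'
from h import *
import pickle
s=monitor.get_state();print(s)
a=snap('scene','a.png');b=snap('side','b.png')
for n in('scene','side','wrist'):
    m,f=K(n);T=np.array(m['camera_from_world']);print(n,m.keys(),m['vfov'],m['cx'],m['cy'],(-T[:3,:3].T@T[:3,3]).round(3),T[:3,:3].round(2).tolist())
E
```

```text
{'t': 0.0, 'qpos': array([-1.41369532e+00,  1.04702055e-01,  9.64572139e-02,  1.56388443e+00,
        3.05606473e-05,  1.35311400e+00]), 'qvel': array([ 0.00051109, -0.00024931,  0.00081689,  0.00043108, -0.0002651 ,
        0.00150837]), 'joint_torque': array([-2.46943937e-04, -5.56931376e+01,  5.03646255e+01,  1.67617283e-02,
       -2.91804035e-04, -8.80783148e-06]), 'position': array([ 0.21961743, -0.55800869,  0.23051407]), 'tool_rot': array([ 9.82493284e-01,  1.86296812e-01,  3.54581278e-05, -6.65704372e-04]), 'ft_force': array([ 0.36551739, -0.00544033,  0.93282376]), 'torque': array([-0.06209281, -0.00060374,  0.00889492]), 'finger_force': 0.0, 'grip_width': 0.9995369586761986}
scene dict_keys(['vfov', 'cx', 'cy', 'camera_from_world']) 53.284167875943616 317.7482616633945 246.02420670611792 [ 1.101 -0.294  0.872] [[0.28, 0.96, -0.0], [0.74, -0.22, -0.63], [-0.61, 0.17, -0.77]]
side dict_keys(['vfov', 'cx', 'cy', 'camera_from_world']) 43.98565065662219 323.68047912768515 233.74079961336463 [ 0.041 -1.23   1.181] [[0.94, -0.33, 0.01], [-0.23, -0.65, -0.72], [0.25, 0.68, -0.69]]
wrist dict_keys(['vfov', 'cx', 'cy', 'camera_from_world']) 66.21202679148531 321.08678729935247 241.43330455089568 [ 0.295 -0.528  0.373] [[0.37, -0.93, -0.0], [-0.88, -0.35, 0.32], [-0.29, -0.11, -0.95]]
```

View pics/a.png

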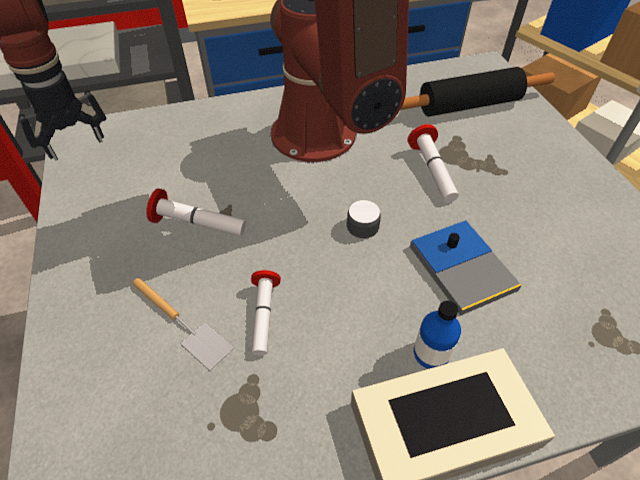

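View pics/b.png

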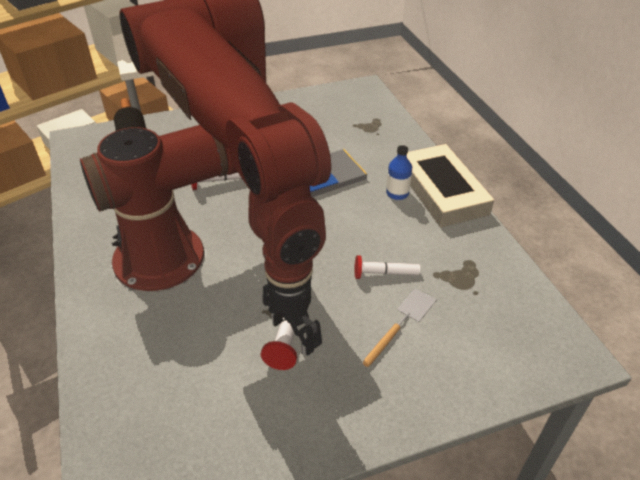

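```bash
python3 - <<'E'
import cv2,numpy as np
im=cv2.imread('pics/a.png')
c=[cv2.resize(im[y:y+110,x:x+110],(550,550),interpolation=3) for x,y in((140,165),(215,258),(400,112))]
# 3 crops side by side, scaled to 266
def sc(x,y,w,h,k): return cv2.resize(im[y:y+h,x:x+w],None,fx=k,fy=k,interpolation=cv2.INTER_CUBIC)
A=sc(140,180,110,66,4);B=sc(225,260,90,100,3);C=sc(400,115,70,100,3);D=sc(400,210,130,110,3)
o=np.zeros((600,800,3),np.uint8)
o[:264,:440]=A;o[300:600,:270]=B;o[300:600,270:480]=C;o[0:240,440:800]=D[:240,:360]
cv2.imwrite('pics/c.png',o)
E
```

```text
(no output)
```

View pics/c.png

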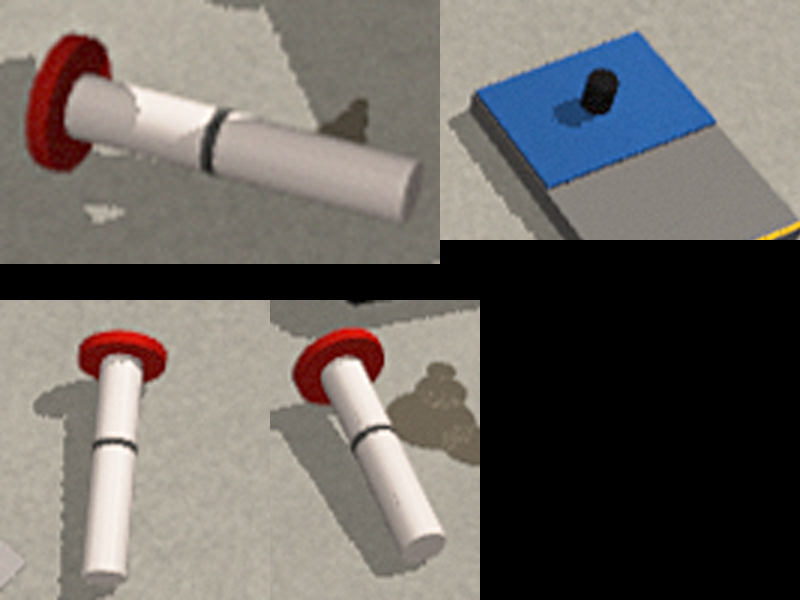

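```bash
python3 - <<'E'
from h import *
for n,j,b,t in (('P1',(160.5,206.3),(193.8,215),(242.5,227.5)),('P2',(265,281),(263.3,307.7),(260.3,352.7)),('P3',(424,136.7),(433.7,160.7),(451.3,196.7))):
    J=ray('scene',*j,.031);B=ray('scene',*b,.024+.0);T=ray('scene',*t,.015)
    print(n,J.round(3),T.round(3),'len+10',np.linalg.norm(T-J)+.01,'band',np.linalg.norm(B-J)+.01,'yaw',np.degrees(np.arctan2(*(T-J)[1::-1])))
for u,v in ((451,274),(451+0,274)):pass
c=lambda x,y:(400+(x-440)/3,210+y/3)
for p in ((475,93),(638,32),(715,123),(549,188)): print(ray('scene',*c(*p),.027).round(4))
print('knob',ray('scene',*c(601,77),.057).round(4))
for p in ((464,308),(519,286)):print('deck',ray('scene',*p,.022).round(4))
for n,p in (('bottle',(432,365)),('tin',(363,232)),('knife',(137,281)),('knifeblade',(208,347)),('boxcorner',(353,390)),('box2',(505,350))): print(n,ray('scene',*p,0).round(3))
E
```

```text
P1 [ 0.209 -0.443  0.031] [ 0.318 -0.262  0.015] len+10 0.22229780897752074 band 0.09717591622341558 yaw 58.72513365956287
P2 [ 0.498 -0.243  0.031] [ 0.653 -0.287  0.015] len+10 0.17102091020461213 band 0.07306019378489613 yaw -15.774323267339815
P3 [0.139 0.286 0.031] [0.363 0.264 0.015] len+10 0.23519081083418486 band 0.10479596490850906 yaw -5.582470454486696
[0.4792 0.1047 0.027 ]
[0.4567 0.254  0.027 ]
[0.5569 0.2666 0.027 ]
[0.5778 0.1208 0.027 ]
knob [0.5131 0.187  0.057 ]
deck [0.6738 0.1397 0.022 ]
deck [0.6565 0.2783 0.022 ]
bottle [0.764 0.031 0.   ]
tin [0.4   0.016 0.   ]
knife [ 0.397 -0.516  0.   ]
knifeblade [ 0.603 -0.385  0.   ]
boxcorner [ 0.769 -0.134  0.   ]
box2 [0.775 0.184 0.   ]
```

Candidates (scene): P1 at (200,216) comes out at about 222 mm, P2 at (262,315) at about 171 mm, P3 at (438,167) at about 235 mm. P2 fits the 170 mm post, and the enlarged crop confirms its 64 mm foot and its band at about 75 mm.

step_arm([
  [[0.054,-0.018,0,0],[0.054,-0.018,0,0],[0.054,-0.018,0,0],[0.054,-0.018,0,0],[0.054,-0.018,0,0]],
], grip=65, newtons=20)

```text
t: 0.72
position: [0.4391, -0.3743, 0.231]
tool_rot: [0.983, 0.186, -0.0, -0.0]
ft_force: [0.6, -0.2, 1.1]
grip_width: 0.651
finger_force: 0.0
```

step_arm([
  [[0.054,-0.018,0,0],[0.054,-0.018,0,0],[0.054,-0.018,0,0],[0,0,0,0],[0,0,0,0]],
])

```text
t: 1.35
position: [0.5687, -0.2661, 0.2308]
tool_rot: [0.982, 0.187, -0.0, -0.0]
ft_force: [-0.1, -0.6, 0.7]
grip_width: 0.649
finger_force: 0.0
```

step_arm([
  [[0,0,0,9.3],[0,0,0,9.3],[0,0,0,9.3],[0,0,0,9.3],[0,0,0,0]],
])

```text
t: 1.98
position: [0.5681, -0.2674, 0.2313]
tool_rot: [0.991, -0.137, -0.0, 0.0]
ft_force: [-0.1, 0.0, -0.4]
grip_width: 0.651
finger_force: 0.0
```

```bash
cat >> h.py <<'E'
def st():
    s=monitor.get_state(); x,y,z,w=s['tool_rot']
    h=np.degrees(np.arctan2(2*(x*y+z*w),1-2*(y*y+z*z))); print('t',round(s['t'],2),'p',s['position'].round(4),'heading',round(h,2),'f',s['ft_force'].round(1),'g',round(s['grip_width'],3),'q',s['qpos'].round(2))
    return s,h
def go(p,head=None):
    s,h=st(); d=np.array(p)-s['position']; a=np.radians(h)
    print('tool shift',np.round([d[0]*np.cos(a)+d[1]*np.sin(a),d[0]*np.sin(a)-d[1]*np.cos(a),-d[2]],4),'yaw',None if head is None else round((h-head+180)%360-180,1))
E
python3 - <<'E'
from h import *
import pickle
st();m=K('wrist');snap('wrist','d.png');pickle.dump(m,open('d.pkl','wb'))
E
```

```text
t 1.98 p [ 0.5681 -0.2674  0.2313] heading -15.77 f [-0.1  0.  -0.4] g 0.651 q [-0.65  0.19  0.19  1.57 -0.    2.77]
```

View pics/d.png

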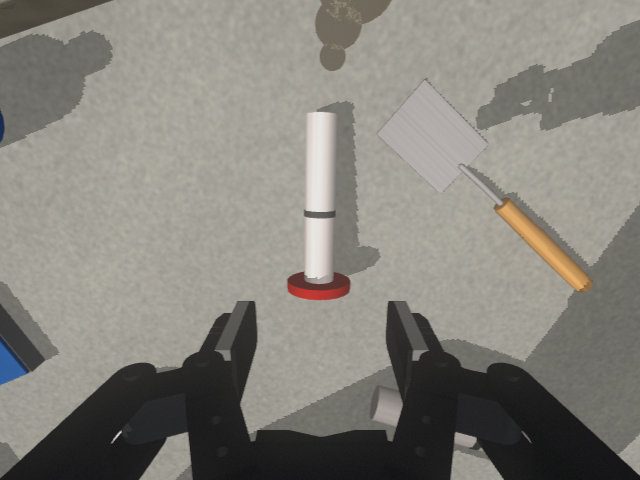

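```bash
python3 - <<'E'
from h import *
import pickle
m=pickle.load(open('d.pkl','rb'))
t=ray('',321.5,112,.0298,m);b=ray('',320,213.5,.0394,m);f0=ray('',319,272,.064,m)
print(t,b,np.linalg.norm((t-b)[:2]),f0)
u=(t-b)[:2]/np.linalg.norm((t-b)[:2]); print('yaw',np.degrees(np.arctan2(u[1],u[0])))
u2=(t-f0)[:2];print(np.degrees(np.arctan2(u2[1],u2[0])))
# axis at s: horizontal pos; upper surface point at s sits +1.57mm along u (r*sin6)
base=(t[:2]-u*(.0016+.170*.9945)); base2=b[:2]-u*(.0016+.078*.9945);print('s0',base,base2)
B=(base+base2)/2
g=B+u*.140*.9945;print('grasp140',g);go([g[0],g[1],.06],np.degrees(np.arctan2(u[1],u[0])))
E
```

```text
[ 0.65177457 -0.29123947  0.0298    ] [ 0.56588534 -0.26549948  0.0394    ] 0.08966329447462883 [ 0.51924009 -0.2513607   0.064     ]
yaw -16.682851084454878
-16.74619892539601
s0 [ 0.48829312 -0.24224601] [ 0.49004677 -0.24277156]
grasp140 [ 0.62253954 -0.28247807]
t 2.02 p [ 0.5682 -0.2672  0.2313] heading -15.62 f [-0.1  0.2 -0.1] g 0.65 q [-0.65  0.19  0.19  1.57 -0.    2.77]
tool shift [5.640e-02 1.000e-04 1.713e-01] yaw 1.1
```

step_arm([
  [[0.028,0,0.01,1],[0.028,0,0.04,0],[0,0,0.055,0],[0,0,0.055,0],[0,0,0,0]],
])

```text
t: 2.65
position: [0.6193, -0.2801, 0.0661]
tool_rot: [0.99, -0.144, -0.004, -0.002]
ft_force: [0.0, 0.4, 1.0]
grip_width: 0.65
finger_force: 0.0
```

step_arm([
  [[0,0,0.04,0],[0,0,0.018,0],[0,0,0.01,0],[0,0,0,0],[0,0,0,0]],
])

```text
t: 3.28
position: [0.6235, -0.2825, 0.0049]
tool_rot: [0.989, -0.145, 0.001, 0.0]
ft_force: [-1.2, 0.4, 0.3]
grip_width: 0.652
finger_force: 0.0
```

step_arm([
  [[0,0,0,0],[0,0,0,0],[0,0,0,0],[0,0,0,0],[0,0,0,0]],
], grip=25, newtons=25)

```text
t: 3.9
position: [0.6232, -0.2821, 0.0041]
tool_rot: [0.989, -0.145, 0.001, 0.0]
ft_force: [-0.7, 1.2, 5.1]
grip_width: 0.339
finger_force: 26.0
```

step_arm([
  [[-0.0026,0,-0.0128,0],[-0.0058,0,-0.0192,0],[-0.0084,0,-0.0181,0],[-0.0109,0,-0.0169,0],[-0.0131,0,-0.0151,0]],
])

```text
t: 4.53
position: [0.5832, -0.2701, 0.0873]
tool_rot: [0.989, -0.145, 0.001, 0.0]
ft_force: [0.2, 0.8, -4.3]
grip_width: 0.339
finger_force: 25.5
```

```bash
python3 - <<'E'
from h import *
st();m=K('scene')
im=snap('scene','e0.png');c=im[200:380,180:380];b=optics.snapshot('side')[200:330,300:480]
A=cv2.resize(c,None,fx=2,fy=2,interpolation=2);B=cv2.resize(b,None,fx=2,fy=2,interpolation=2)
o=np.zeros((360,760,3),np.uint8);o[:,:400]=A;o[:260,400:760]=B;cv2.imwrite('pics/e.png',o[:,:,::-1])
E
```

```text
t 4.53 p [ 0.5832 -0.2701  0.0873] heading -16.73 f [ 0.2  0.8 -4.3] g 0.339 q [-0.64  0.25  0.    1.32 -0.    2.8 ]
```

View pics/e.png

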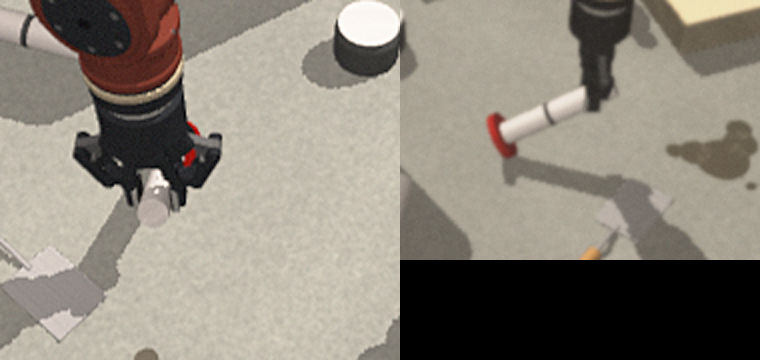

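```bash
python3 - <<'E'
from h import *
st()
b=optics.snapshot('side').astype(int)
r=(b[:,:,0]>90)&(b[:,:,1]<60)&(b[:,:,2]<60); r[:, :330]=0; r[:240]=0; r[300:]=0;r[:,400:]=0
v,u=np.nonzero(r); print('red',u.min(),u.max(),v.min(),v.max(), u[v==v.max()], v[u==u.min()])
u0=np.array([np.cos(np.radians(-16.7)),np.sin(np.radians(-16.7)),0]);w=np.array([-u0[1],u0[0],0]);z=np.array([0,0,1])
P=np.array([.486,-.2415,0])
for lift in (0,.005,.01,.015):
  for phi in (20,26,32):
    c,s=np.cos(np.radians(phi)),np.sin(np.radians(phi));a=c*u0+s*z;n=-s*u0+c*z
    C=P+n*.032+z*lift; pts=[proj('side',C+a*k+.032*(np.cos(t)*n+np.sin(t)*w)) for t in np.linspace(0,6.28,80) for k in (0,.01)]
    pts=np.array(pts);print(lift,phi,pts[:,0].min().round(1),pts[:,0].max().round(1),pts[:,1].min().round(1),pts[:,1].max().round(1))
E
```

```text
t 4.62 p [ 0.5837 -0.2705  0.0886] heading -16.74 f [ 0.9  0.9 -3.6] g 0.342 q [-0.64  0.25  0.    1.32 -0.    2.8 ]
red 345 357 258 278 [353 354 355] [262]
0 20 346.6 357.8 254.6 279.0
0 26 344.3 357.7 255.0 279.1
0 32 342.0 357.5 255.5 279.3
0.005 20 346.7 357.9 253.3 277.7
0.005 26 344.3 357.7 253.7 277.8
0.005 32 342.1 357.5 254.2 278.0
0.01 20 346.8 358.0 252.0 276.4
0.01 26 344.4 357.8 252.4 276.5
0.01 32 342.1 357.6 252.9 276.7
0.015 20 346.8 358.1 250.7 275.1
0.015 26 344.5 357.9 251.0 275.3
0.015 32 342.2 357.7 251.6 275.4
```

step_arm([
  [[0,0,0.003,0],[0,0,0.002,0],[0,0,0,0]],
], newtons=20)

```text
t: 5.05
position: [0.5839, -0.2703, 0.0803]
tool_rot: [0.989, -0.145, 0.0, 0.0]
ft_force: [3.6, -2.0, 3.3]
grip_width: 0.341
finger_force: 25.7
```

step_arm([
  [[-0.0151,0,-0.0147,0],[-0.0168,0,-0.011,0],[-0.0181,0,-0.009,0],[0,0,0,0]],
])

```text
t: 5.55
position: [0.5345, -0.255, 0.1143]
tool_rot: [0.989, -0.146, -0.001, -0.0]
ft_force: [0.4, -0.7, -4.4]
grip_width: 0.338
finger_force: 25.4
```

step_arm([
  [[-0.0168,0,-0.0055,0],[-0.0172,0,-0.0032,0],[0,0,0,0]],
])

```text
t: 5.92
position: [0.5026, -0.2455, 0.1228]
tool_rot: [0.989, -0.146, -0.001, -0.0]
ft_force: [-0.3, -0.4, -4.0]
grip_width: 0.342
finger_force: 25.2
```

```bash
python3 - <<'E'
from h import *
st()
a=optics.snapshot('scene')[180:360,200:330];b=optics.snapshot('side')[200:300,300:440]
A=cv2.resize(a,None,fx=3,fy=3,interpolation=2);B=cv2.resize(b,None,fx=2.7,fy=2.7,interpolation=2)
o=np.zeros((540,790,3),np.uint8);o[:,:390]=A;o[:270,400:778]=B;cv2.imwrite('pics/f.png',o[:,:,::-1])
E
```

```text
t 5.92 p [ 0.5026 -0.2455  0.1228] heading -16.74 f [-0.3 -0.4 -4. ] g 0.342 q [-0.69 -0.01 -0.22  1.37 -0.    2.75]
```

View pics/f.png

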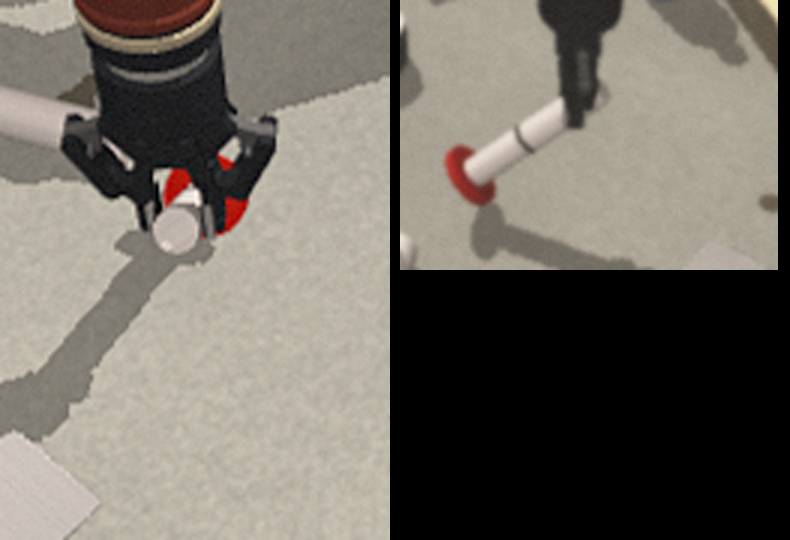

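The post has stuck in the pads, and its foot has lifted off the bench. I'll lower it, lay it back down, and regrip nearer the top with less force so it swings freely.

step_arm([
  [[0.01,0,0.007,0],[0.02,0,0.005,0],[0.02,0,0.005,0],[0.01,0,0.004,0],[0,0,0,0]],
], grip=20, newtons=20)

```text
t: 6.65
position: [0.5614, -0.2634, 0.1025]
tool_rot: [0.989, -0.145, 0.0, 0.0]
ft_force: [1.1, -0.2, 0.4]
grip_width: 0.344
finger_force: 25.6
```

```bash
cat > fit.py <<'E'
from h import *
from scipy.optimize import least_squares
st()
b=optics.snapshot('side').astype(int)
r=(b[:,:,0]>85)&(b[:,:,1]<65)&(b[:,:,2]<65); r[:, :310]=0; r[:230]=0; r[310:]=0;r[:,400:]=0
v,u=np.nonzero(r); o=np.array([u.min()-.5,u.max()+.5,v.min()-.5,v.max()+.5]);print(o, monitor.get_state()['position'])
u0=np.array([np.cos(np.radians(-16.74)),np.sin(np.radians(-16.74)),0]);w=np.array([-u0[1],u0[0],0]);z=np.array([0,0,1]);B0=np.array([.6232,-.2821,0])
m=K('side')
def f(x):
    p,h,l=x; c,s=np.cos(p),np.sin(p);a=c*u0+s*z;n=-s*u0+c*z;C=B0+u0*h+z*l+n*.032
    q=np.array([proj('',C+a*k+.032*(np.cos(t)*n+np.sin(t)*w),m) for t in np.linspace(0,6.28,60) for k in (0,.01)])
    return np.array([q[:,0].min(),q[:,0].max(),q[:,1].min(),q[:,1].max()])-o
for p0 in(.2,.6,1.1):
    R=least_squares(f,[p0,-.15,.005],x_scale=[.1,.01,.01]);print('tilt',np.degrees(R.x[0]),'edge ahead of start grip',R.x[1],'edge lift',R.x[2],'cost',R.cost)
E
python3 fit.py
```

```text
t 6.65 p [ 0.5614 -0.2634  0.1025] heading -16.71 f [ 1.1 -0.2  0.4] g 0.344 q [-0.65  0.18 -0.05  1.34  0.    2.78]
[339.5 355.5 258.5 279.5] [ 0.56105837 -0.26329092  0.1028388 ]
tilt 35.46195938154518 edge ahead of start grip -0.1469808456678464 edge lift -0.005884194715365913 cost 1.5363844014790469
tilt 35.461797807480096 edge ahead of start grip -0.14698515601303216 edge lift -0.005886551081633526 cost 1.5363830025339151
tilt 35.461850953320955 edge ahead of start grip -0.14698150958198916 edge lift -0.005885932411596609 cost 1.5363833541000473
```

step_arm([
  [[0.0155,0,0.0164,0],[0.0127,0,0.0186,0],[0.0097,0,0.0203,0],[0.0058,0,0.0192,0],[0,0,0,0]],
])

```text
t: 7.32
position: [0.6012, -0.275, 0.0264]
tool_rot: [0.989, -0.145, -0.002, -0.001]
ft_force: [-0.5, 0.3, -2.5]
grip_width: 0.343
finger_force: 23.8
```

step_arm([
  [[0.0026,0,0.012,0],[0,0,0,0]],
])

```text
t: 7.58
position: [0.6046, -0.2764, 0.0156]
tool_rot: [0.989, -0.145, -0.0, -0.0]
ft_force: [-0.3, 0.5, -1.7]
grip_width: 0.339
finger_force: 23.8
```

```bash
python3 fit.py
```

```text
t 7.58 p [ 0.6046 -0.2764  0.0156] heading -16.73 f [-0.3  0.5 -1.7] g 0.339 q [-0.62  0.37  0.01  1.21 -0.    2.81]
[349.5 354.5 256.5 278.5] [ 0.6045386  -0.2763627   0.01603878]
tilt 1.1873164929957232 edge ahead of start grip -0.15435265520894967 edge lift -0.0038095330385161334 cost 1.4510947743797546
tilt 1.1872671056176842 edge ahead of start grip -0.15435484652227863 edge lift -0.003808245516442108 cost 1.4510953202838393
tilt 1.187325948678239 edge ahead of start grip -0.15435264950823546 edge lift -0.003809531117078357 cost 1.4510947781910049
```

step_arm([
  [[0.001,0,0.006,0],[0.0005,0,0.004,0],[0,0,0,0]],
])

```text
t: 8.0
position: [0.6069, -0.2773, 0.0074]
tool_rot: [0.989, -0.145, 0.001, 0.0]
ft_force: [-2.0, 1.9, 7.3]
grip_width: 0.34
finger_force: 24.6
```

step_arm([
  [[0,0,0,0],[0,0,0,0],[0,0,-0.05,0],[-0.03,0,-0.06,0],[0,0,0,0]],
], grip=65)

```text
t: 8.62
position: [0.5813, -0.2703, 0.118]
tool_rot: [0.989, -0.145, 0.004, 0.002]
ft_force: [0.4, 0.2, -0.4]
grip_width: 0.653
finger_force: 0.0
```

```bash
python3 - <<'E'
from h import *
import pickle
s,h=st();m=K('wrist');im=snap('wrist','g.png');pickle.dump(m,open('g.pkl','wb'))
a=np.radians(-16.73);u=np.array([np.cos(a),np.sin(a)])
# expected axis line points; print brightness along
for d in np.arange(-.06,.05,.004):
    P=np.array([.6232,-.2821])+u*d; 
    q=proj('',[*P,.031],m); print(round(d,3),q.round(0),im[int(q[1]),int(q[0])] if 0<=q[1]<480 else None)
E
```

```text
t 8.62 p [ 0.5813 -0.2703  0.118 ] heading -16.73 f [ 0.4  0.2 -0.4] g 0.653 q [-0.64  0.23  0.03  1.36 -0.    2.79]
-0.06 [320. 272.] [233 230 226]
-0.056 [320. 267.] [233 230 226]
-0.052 [320. 261.] [233 231 226]
-0.048 [320. 256.] [233 230 226]
-0.044 [320. 250.] [232 230 226]
-0.04 [320. 244.] [233 231 227]
-0.036 [320. 238.] [233 231 227]
-0.032 [320. 233.] [232 231 227]
-0.028 [320. 227.] [233 231 227]
-0.024 [320. 221.] [232 230 226]
-0.02 [320. 215.] [233 231 226]
-0.016 [320. 209.] [232 230 226]
-0.012 [320. 202.] [233 231 228]
-0.008 [320. 196.] [234 231 227]
-0.004 [320. 190.] [232 230 226]
0.0 [320. 184.] [233 230 227]
0.004 [320. 177.] [233 231 227]
0.008 [320. 171.] [233 230 227]
0.012 [320. 164.] [232 230 226]
0.016 [320. 157.] [232 230 226]
0.02 [320. 151.] [121 119 113]
0.024 [320. 144.] [165 163 152]
0.028 [320. 137.] [169 166 158]
0.032 [320. 130.] [165 162 153]
0.036 [320. 123.] [165 163 153]
0.04 [320. 116.] [169 166 157]
0.044 [320. 109.] [170 166 156]
0.048 [320. 102.] [166 164 154]
```

View pics/g.png

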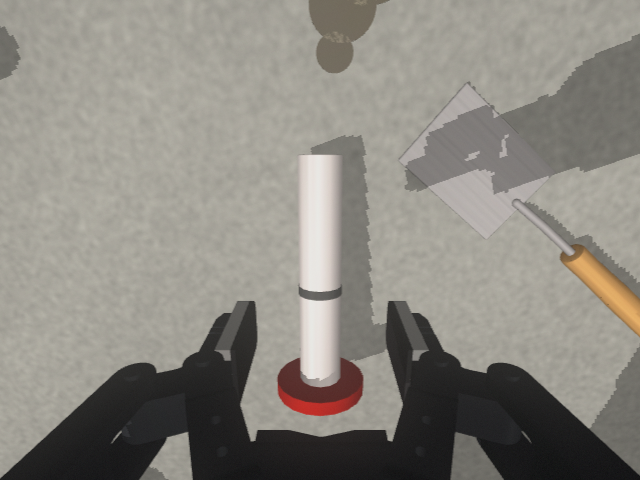

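step_arm([
  [[0.0267,0,0.02,0],[0.026,0,0.05,0],[0,0,0.036,0],[0,0,0.009,0],[0,0,0,0]],
])

```text
t: 9.3
position: [0.6295, -0.2835, -0.0039]
tool_rot: [0.989, -0.145, -0.001, -0.0]
ft_force: [0.2, 0.5, -0.2]
grip_width: 0.653
finger_force: 0.0
```

step_arm([
  [[0,0,0,0],[0,0,0,0],[0,0,0,0],[0,0,0,0],[0,0,0,0]],
], grip=30, newtons=20)

```text
t: 9.93
position: [0.6317, -0.2849, -0.0003]
tool_rot: [0.989, -0.145, 0.002, 0.001]
ft_force: [-1.4, 2.3, 19.0]
grip_width: 0.347
finger_force: 25.9
```

step_arm([
  [[-0.0025,0,-0.0145,0],[-0.006,0,-0.0215,0],[-0.009,0,-0.021,0],[-0.012,0,-0.0195,0],[0,0,0,0]],
])

```text
t: 10.55
position: [0.6023, -0.2761, 0.0761]
tool_rot: [0.989, -0.146, 0.001, 0.001]
ft_force: [1.7, -0.8, -2.2]
grip_width: 0.345
finger_force: 20.8
```

```bash
python3 fit.py
```

```text
t 10.55 p [ 0.6023 -0.2761  0.0761] heading -16.74 f [ 1.7 -0.8 -2.2] g 0.345 q [-0.63  0.32  0.05  1.31 -0.    2.81]
[341.5 351.5 256.5 278.5] [ 0.60228067 -0.27600329  0.07485462]
tilt 16.861401595796266 edge ahead of start grip -0.1599167048668624 edge lift -0.003125922629478019 cost 1.4174888503164313
tilt 16.86140888864585 edge ahead of start grip -0.15991670071411385 edge lift -0.0031259221133650237 cost 1.41748885031272
tilt -12.596918751751858 edge ahead of start grip -0.17660509910446068 edge lift -0.001192210330680872 cost 1.460481271330382
```

step_arm([
  [[-0.0146,0,-0.016,0],[0,0,0,0]],
])

```text
t: 10.85
position: [0.5878, -0.2714, 0.0898]
tool_rot: [0.989, -0.146, 0.0, 0.0]
ft_force: [0.6, 0.7, -2.4]
grip_width: 0.339
finger_force: 21.1
```

step_arm([
  [[-0.017,0,-0.014,0],[0,0,0,0]],
])

```text
t: 11.1
position: [0.5717, -0.2666, 0.1035]
tool_rot: [0.989, -0.146, 0.0, 0.0]
ft_force: [0.8, -0.7, -1.6]
grip_width: 0.346
finger_force: 21.5
```

```bash
python3 fit.py
```

```text
t 11.1 p [ 0.5717 -0.2666  0.1035] heading -16.74 f [ 0.8 -0.7 -1.6] g 0.346 q [-0.64  0.21 -0.02  1.34 -0.    2.79]
[333.5 348.5 257.5 279.5] [ 0.57193661 -0.26664486  0.10306375]
tilt 31.351660770954275 edge ahead of start grip -0.16650468699072027 edge lift -0.0040916238699658 cost 0.7882679269816645
tilt 31.35168611034013 edge ahead of start grip -0.16650467361267063 edge lift -0.00409161826201476 cost 0.7882679269752285
tilt 31.351675266695405 edge ahead of start grip -0.16650467933824342 edge lift -0.004091620686110661 cost 0.7882679269738793
```

step_arm([
  [[-0.018,0,-0.013,0],[0,0,0,0]],
])

```text
t: 11.4
position: [0.5547, -0.2615, 0.1165]
tool_rot: [0.989, -0.146, 0.0, 0.0]
ft_force: [0.5, -0.8, -2.6]
grip_width: 0.343
finger_force: 21.9
```

step_arm([
  [[-0.0195,0,-0.0105,0],[0,0,0,0]],
])

```text
t: 11.65
position: [0.536, -0.2559, 0.1269]
tool_rot: [0.989, -0.146, 0.0, 0.0]
ft_force: [1.3, 1.5, -2.9]
grip_width: 0.343
finger_force: 21.9
```

```bash
python3 fit.py
```

```text
t 11.65 p [ 0.536  -0.2559  0.1269] heading -16.74 f [ 1.3  1.5 -2.9] g 0.343 q [-0.67  0.09 -0.11  1.37  0.    2.77]
[327.5 345.5 259.5 279.5] [ 0.53625998 -0.25594533  0.12656053]
tilt 43.06442236217278 edge ahead of start grip -0.17256814924169464 edge lift -0.0042589241927072355 cost 2.284012182176107
tilt 43.06433920903155 edge ahead of start grip -0.1725681881907899 edge lift -0.004258951153920146 cost 2.2840121825004753
tilt 43.06444078619546 edge ahead of start grip -0.17256814065631784 edge lift -0.004258918266237817 cost 2.2840121821348314
```

step_arm([
  [[-0.018,0,-0.0055,0],[0,0,0,0]],
])

```text
t: 11.95
position: [0.5195, -0.2513, 0.1332]
tool_rot: [0.989, -0.146, 0.001, 0.001]
ft_force: [1.9, -0.5, 3.1]
grip_width: 0.344
finger_force: 23.0
```

step_arm([
  [[-0.018,0,-0.005,0],[0,0,0,0]],
])

```text
t: 12.2
position: [0.5023, -0.246, 0.1384]
tool_rot: [0.989, -0.146, 0.001, 0.001]
ft_force: [2.9, -0.4, 5.4]
grip_width: 0.346
finger_force: 23.8
```

```bash
python3 fit.py
```

```text
t 12.2 p [ 0.5023 -0.246   0.1384] heading -16.74 f [ 2.9 -0.4  5.4] g 0.346 q [-0.69 -0.02 -0.2   1.39  0.    2.74]
[324.5 344.5 261.5 281.5] [ 0.50248678 -0.24613149  0.13818716]
tilt 51.0570341303621 edge ahead of start grip -0.17423125935425546 edge lift -0.008955546095284856 cost 1.3359741725700056
tilt 51.057116830062185 edge ahead of start grip -0.1742312250178826 edge lift -0.008955514087353088 cost 1.3359741724079863
tilt 51.057096726697914 edge ahead of start grip -0.17423123336574106 edge lift -0.00895552185987643 cost 1.3359741724333565
```

step_arm([
  [[-0.0198,0,-0.0055,0],[0,0,0,0]],
])

```text
t: 12.5
position: [0.4823, -0.2396, 0.1427]
tool_rot: [0.989, -0.146, -0.0, -0.0]
ft_force: [-0.0, 0.0, 1.5]
grip_width: 0.34
finger_force: 23.6
```

step_arm([
  [[-0.0172,0,-0.003,0],[0,0,0,0]],
])

```text
t: 12.75
position: [0.4657, -0.2345, 0.1451]
tool_rot: [0.989, -0.146, -0.001, -0.0]
ft_force: [-0.3, 0.3, -3.3]
grip_width: 0.341
finger_force: 23.2
```

```bash
python3 fit.py
```

```text
t 12.75 p [ 0.4657 -0.2345  0.1451] heading -16.75 f [-0.3  0.3 -3.3] g 0.341 q [-0.72 -0.13 -0.29  1.41 -0.    2.72]
[320.5 342.5 263.5 281.5] [ 0.46603753 -0.23465433  0.14511541]
tilt 72.56869769713892 edge ahead of start grip -0.17503658110850953 edge lift -0.0027085243575720973 cost 2.5788111195814447
tilt 74.85851203011636 edge ahead of start grip -0.17450401204345117 edge lift -0.0015643509079412766 cost 2.5775029226612562
tilt 72.56875298209415 edge ahead of start grip -0.17503664013699755 edge lift -0.0027048933732619464 cost 2.578811445172608
```

step_arm([
  [[-0.0145,0,0.0015,0],[0,0,0,0]],
])

```text
t: 13.05
position: [0.4527, -0.231, 0.145]
tool_rot: [0.989, -0.146, 0.001, 0.0]
ft_force: [0.4, 0.7, 1.2]
grip_width: 0.347
finger_force: 24.2
```

step_arm([
  [[-0.0145,0,0.0015,0],[0,0,0,0]],
])

```text
t: 13.3
position: [0.4389, -0.2269, 0.1439]
tool_rot: [0.989, -0.146, 0.001, 0.0]
ft_force: [0.5, 1.0, 4.8]
grip_width: 0.341
finger_force: 25.1
```

```bash
python3 fit.py
```

```text
t 13.3 p [ 0.4389 -0.2269  0.1439] heading -16.74 f [0.5 1.  4.8] g 0.341 q [-0.74 -0.22 -0.38  1.42  0.    2.69]
[319.5 341.5 265.5 282.5] [ 0.43900533 -0.22699613  0.14389985]
tilt 90.00738424994762 edge ahead of start grip -0.1748012421649741 edge lift 0.0009106494749490346 cost 3.486241268481706
tilt 90.00731780001844 edge ahead of start grip -0.174803877480989 edge lift 0.0008905156071402478 cost 3.4862006213804397
tilt 90.00729880512263 edge ahead of start grip -0.17480466555909016 edge lift 0.000871634284383815 cost 3.4862116963244616
```

step_arm([
  [[-0.012,0,0.001,0],[0,0,0,0],[0,0,0,0]],
])

```text
t: 13.72
position: [0.4271, -0.2233, 0.1424]
tool_rot: [0.989, -0.145, 0.0, 0.0]
ft_force: [-0.5, 0.8, 3.6]
grip_width: 0.343
finger_force: 25.3
```

```bash
python3 fit.py; python3 - <<'E'
from h import *
a=optics.snapshot('scene')[140:320,180:310];b=optics.snapshot('side')[200:310,280:410]
A=cv2.resize(a,None,fx=3,fy=3,interpolation=2);B=cv2.resize(b,None,fx=3,fy=3,interpolation=2)
o=np.zeros((540,790,3),np.uint8);o[:,:390]=A;o[:330,400:790]=B;cv2.imwrite('pics/k.png',o[:,:,::-1])
E
```

```text
t 13.72 p [ 0.4271 -0.2233  0.1424] heading -16.73 f [-0.5  0.8  3.6] g 0.343 q [-0.75 -0.26 -0.41  1.42 -0.    2.68]
[319.5 341.5 266.5 283.5] [ 0.42707856 -0.22321607  0.14239015]
tilt 90.00858661623313 edge ahead of start grip -0.17475217206009233 edge lift -0.003115748012018809 cost 3.430899757352136
tilt 90.00863769649926 edge ahead of start grip -0.17475008086262014 edge lift -0.0030723149779934137 cost 3.4307902666596095
tilt 90.0096981508906 edge ahead of start grip -0.17470724003368107 edge lift -0.003153881252388079 cost 3.4314039344720655
```

View pics/k.png

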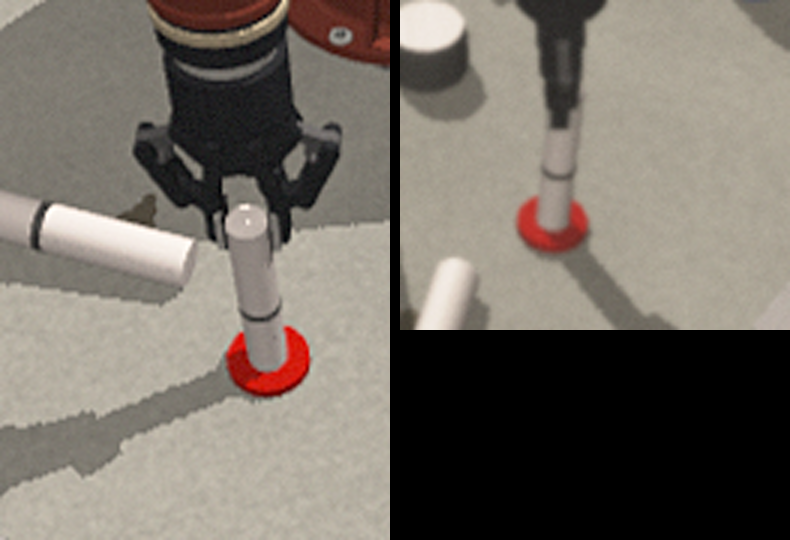

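step_arm([
  [[0,0,0,0],[0,0,0,0],[0,0,0,0],[0,0,0,0]],
], grip=55)

```text
t: 14.38
position: [0.4265, -0.2229, 0.1421]
tool_rot: [0.989, -0.145, -0.0, -0.0]
ft_force: [0.1, -0.2, -0.9]
grip_width: 0.55
finger_force: 0.0
```

step_arm([
  [[0,0,-0.02,0],[0,0,-0.04,0],[0,0,-0.045,0],[0,0,-0.045,0],[0,0,0,0]],
])

```text
t: 15.0
position: [0.4276, -0.2239, 0.2974]
tool_rot: [0.989, -0.145, 0.003, 0.002]
ft_force: [0.5, -0.3, -0.2]
grip_width: 0.551
finger_force: 0.0
```

```bash
python3 - <<'E'
from h import *
import pickle
s,h=st()
im=snap('scene','l.png').astype(int)
r=(im[:,:,0]>110)&(im[:,:,1]<60)&(im[:,:,2]<60);r[:225]=0;r[:,:220]=0;r[290:]=0;r[:,320:]=0
v,u=np.nonzero(r);print(u.min(),u.max(),v.min(),v.max())
for q in ((u.min(),v[u==u.min()].mean()),(u.max(),v[u==u.max()].mean())): print(ray('scene',*q,.008))
def knob(): pass
d=(im.sum(2)<110);d[:225]=0;d[255:]=0;d[:,:440]=0;d[:,470:]=0
v,u=np.nonzero(d);print('knob px',u.min(),u.max(),v.min(),v.max()); print(ray('scene',u.mean(),v[v==v.min()][0]+4,.052))
go([.5131,.187,.15],None)
E
```

```text
t 15.0 p [ 0.4276 -0.2239  0.2974] heading -16.73 f [ 0.5 -0.3 -0.2] g 0.551 q [-0.75 -0.23 -0.11  1.69 -0.    2.68]
256 282 250 271
[ 0.42014379 -0.24988461  0.008     ]
[ 0.4352667  -0.19255877  0.008     ]
knob px 447 458 234 247
[0.51514162 0.18480443 0.052     ]
t 15.05 p [ 0.4272 -0.2235  0.295 ] heading -16.73 f [ 0.   0.6 -0.5] g 0.548 q [-0.75 -0.23 -0.11  1.69 -0.    2.68]
tool shift [-0.0359 -0.4179  0.145 ] yaw None
```

step_arm([
  [[0,0,0,-10.4],[0,0,0,-10.4],[0,0,0,-10.4],[0,0,0,-10.4],[0,0,0,-10.4]],
])

```text
t: 15.68
position: [0.4262, -0.2226, 0.2916]
tool_rot: [0.952, 0.306, -0.0, -0.001]
ft_force: [0.3, 0.1, -0.6]
grip_width: 0.55
finger_force: 0.0
```

step_arm([
  [[0,0,0,-10.4],[0,0,0,-10.4],[0,0,0,-10.4],[0,0,0,-10.4],[0,0,0,-10.4]],
])

```text
t: 16.3
position: [0.4262, -0.2226, 0.2916]
tool_rot: [0.722, 0.692, -0.0, -0.001]
ft_force: [-0.3, -0.4, 0.3]
grip_width: 0.549
finger_force: 0.0
```

step_arm([
  [[0,0,0,-10.4],[0.05,0.02,0,0],[0.05,0.02,0,0],[0.05,0.02,0,0],[0.05,0.02,0,0]],
])

```text
t: 16.92
position: [0.4789, -0.0122, 0.2917]
tool_rot: [0.658, 0.753, -0.0, -0.0]
ft_force: [1.1, 0.1, -1.0]
grip_width: 0.548
finger_force: 0.0
```

step_arm([
  [[0.05,0.02,0.015,0],[0.05,0.02,0.015,0],[0.05,0.02,0.015,0],[0,0,0,0],[0,0,0,0]],
])

```text
t: 17.55
position: [0.5181, 0.1425, 0.2468]
tool_rot: [0.658, 0.753, -0.001, -0.0]
ft_force: [-0.7, -0.5, 0.3]
grip_width: 0.55
finger_force: 0.0
```

```bash
python3 - <<'E'
from h import *
import pickle
st();m=K('wrist');im=snap('wrist','m.png');pickle.dump(m,open('m.pkl','wb'))
g=cv2.inRange(cv2.cvtColor(im,cv2.COLOR_RGB2HSV),(100,120,50),(125,255,255));
n,l,s,c=cv2.connectedComponentsWithStats(g);i=1+np.argmax(s[1:,4]);cnt=cv2.findContours((l==i).astype(np.uint8),0,2)[0][0]
ap=cv2.approxPolyDP(cv2.convexHull(cnt),8,True)[:,0];print(ap.tolist())
for p in ap: print(ray('',*p,.027,m).round(4))
E
```

```text
t 17.55 p [0.5181 0.1425 0.2468] heading 97.71 f [-0.7 -0.5  0.3] g 0.55 q [ 0.03 -0.08 -0.06  1.59 -0.    1.46]
[[378, 76], [372, 232], [275, 233], [267, 77]]
[0.5531 0.2663 0.027 ]
[0.5738 0.1206 0.027 ]
[0.475  0.1061 0.027 ]
[0.4539 0.2521 0.027 ]
```

View pics/m.png

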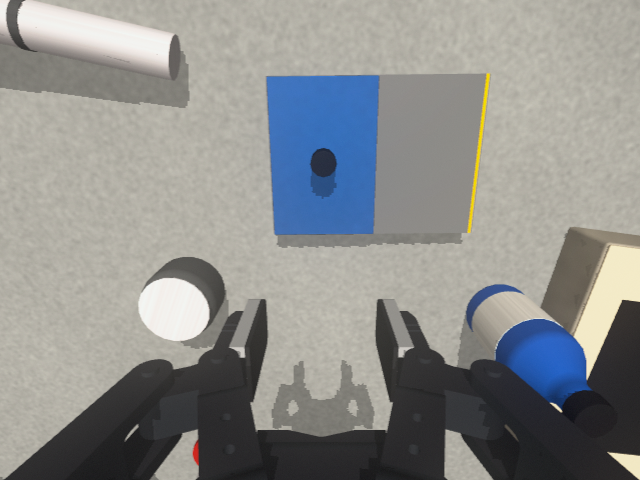

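```bash
python3 - <<'E'
from h import *
import pickle
m=pickle.load(open('m.pkl','rb'));k=ray('',323,160.5,.057,m);print(k)
go([(.514+k[0])/2,(.1863+k[1])/2,.033],98.2)
E
```

```text
[0.51352039 0.18855609 0.057     ]
t 17.6 p [0.5184 0.142  0.2472] heading 97.65 f [ 1. -0. -0.] g 0.548 q [ 0.02 -0.08 -0.06  1.59 -0.    1.46]
tool shift [0.0457 0.0015 0.2142] yaw -0.6
```

step_arm([
  [[0.0457,0.0015,0.0,-0.6],[0,0,0.05,0],[0,0,0.06,0],[0,0,0.06,0],[0,0,0,0]],
])

```text
t: 18.23
position: [0.5105, 0.1865, 0.0732]
tool_rot: [0.655, 0.756, -0.003, -0.003]
ft_force: [-0.4, 0.3, 0.9]
grip_width: 0.549
finger_force: 0.0
```

step_arm([
  [[0,0,0.02,0],[0,0,0.02,0],[0,0,0,0]],
])

```text
t: 18.6
position: [0.5145, 0.1878, 0.0378]
tool_rot: [0.654, 0.756, 0.0, 0.0]
ft_force: [0.7, 0.8, -0.1]
grip_width: 0.551
finger_force: 0.0
```

step_arm([
  [[0,0,0,0],[0,0,0,0],[0,0,0,0],[0,0,0,0],[0,0,0,0]],
], grip=15, newtons=20)

```text
t: 19.23
position: [0.5153, 0.1882, 0.0392]
tool_rot: [0.654, 0.756, 0.001, 0.001]
ft_force: [-0.8, -0.4, 8.1]
grip_width: 0.267
finger_force: 20.1
```

step_arm([
  [[0,0.01,0,0],[0,0.02,0,0],[0,0.02,0,0],[0,0.02,0,0],[0,0.02,0,0]],
])

```text
t: 19.85
position: [0.604, 0.2013, 0.0391]
tool_rot: [0.654, 0.756, 0.0, 0.0]
ft_force: [-7.3, -1.3, 13.0]
grip_width: 0.273
finger_force: 20.6
```

step_arm([
  [[0,0.0115,0,0],[0,0,0,0],[0,0,0,0]],
])

```text
t: 20.23
position: [0.6165, 0.2029, 0.0392]
tool_rot: [0.654, 0.756, 0.002, 0.002]
ft_force: [2.7, 0.3, 5.8]
grip_width: 0.269
finger_force: 20.0
```

step_arm([
  [[0,0,0,0],[0,0,0,0],[0,0,0,0],[0,0,0,0]],
], grip=55)

```text
t: 20.72
position: [0.6142, 0.2027, 0.037]
tool_rot: [0.654, 0.756, -0.0, -0.0]
ft_force: [0.2, -0.2, -0.1]
grip_width: 0.55
finger_force: 0.0
```

step_arm([
  [[0,0,-0.03,0],[0,0,-0.05,0],[-0.01,-0.045,-0.05,0],[-0.01,-0.045,-0.05,0],[0,0,0,0]],
])

```text
t: 21.35
position: [0.5356, 0.1724, 0.2143]
tool_rot: [0.654, 0.756, 0.003, 0.003]
ft_force: [0.6, 0.1, 0.4]
grip_width: 0.551
finger_force: 0.0
```

```bash
python3 - <<'E'
from h import *
import pickle
st();m=K('wrist');im=snap('wrist','n.png');pickle.dump(m,open('n.pkl','wb'))
E
```

```text
t 21.35 p [0.5356 0.1724 0.2143] heading 98.27 f [0.6 0.1 0.4] g 0.551 q [ 0.08 -0.02 -0.06  1.52 -0.    1.51]
```

View pics/n.png

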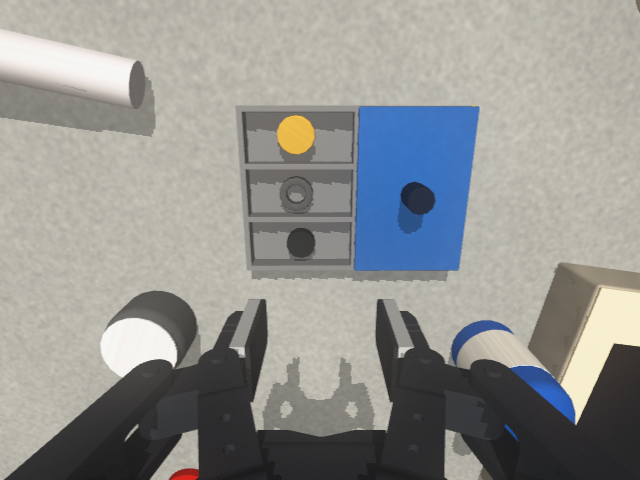

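```bash
python3 - <<'E'
from h import *
import pickle
m=pickle.load(open('n.pkl','rb'));im=cv2.imread('pics/n.png')
g=cv2.inRange(cv2.cvtColor(im,cv2.COLOR_BGR2HSV),(15,120,80),(35,255,255));g[200:]=0
n,l,s,c=cv2.connectedComponentsWithStats(g);i=1+np.argmax(s[1:,4]);print(s[i],c[i])
k=ray('',*c[i],.0195,m);print('pad',k)
for p in ((237.5,106.5),(249,270),(245.5,111),(357,107),(353.5,269)): print(ray('',*p,.022,m).round(4))
for p in((359,106.5),(479,106.5),(459,270),(355,270)): print('cover',ray('',*p,.027,m).round(4))
go([k[0],k[1],.1],98.2)
E
```

```text
[ 277  115   38   40 1166] [295.45883362 134.23584906]
pad [0.50492876 0.23711674 0.0195    ]
[0.4534 0.2527 0.022 ]
[0.4755 0.1033 0.022 ]
[0.4604 0.2501 0.022 ]
[0.5544 0.267  0.022 ]
[0.5771 0.1189 0.022 ]
cover [0.5556 0.2674 0.027 ]
cover [0.6559 0.282  0.027 ]
cover [0.6781 0.1343 0.027 ]
cover [0.5779 0.12   0.027 ]
t 21.4 p [0.5357 0.1726 0.2115] heading 98.26 f [ 0.7  0.9 -0.6] g 0.551 q [ 0.08 -0.02 -0.06  1.52 -0.    1.51]
tool shift [ 0.0683 -0.0212  0.1115] yaw 0.1
```

step_arm([
  [[0.0342,-0.0106,0,0],[0.0341,-0.0106,0.03,0],[0,0,0.04,0],[0,0,0.0415,0],[0,0,0,0]],
])

```text
t: 22.02
position: [0.5013, 0.2367, 0.0929]
tool_rot: [0.654, 0.756, -0.003, -0.002]
ft_force: [0.1, -0.4, 0.9]
grip_width: 0.548
finger_force: 0.0
```

step_arm([
  [[0,0,0.03,0],[0,0,0,0],[0,0,0,0]],
])

```text
t: 22.4
position: [0.5053, 0.2373, 0.0693]
tool_rot: [0.654, 0.756, 0.001, 0.0]
ft_force: [0.2, -0.3, 1.2]
grip_width: 0.547
finger_force: 0.0
```

```bash
python3 - <<'E'
from h import *
m=K('wrist');im=snap('wrist','o.png')
g=cv2.inRange(cv2.cvtColor(im,cv2.COLOR_RGB2HSV),(15,120,80),(35,255,255))
n,l,s,c=cv2.connectedComponentsWithStats(g);i=1+np.argmax(s[1:,4]);print(s[i],c[i]);k=ray('',*c[i],.0195,m);print(k)
go([.5049,.2371,.0065]);go([k[0],k[1],.0065])
E
```

```text
[ 291  241   59   57 2751] [320.04471101 268.05925118]
[0.50470294 0.23867799 0.0195    ]
t 22.45 p [0.5054 0.2374 0.0694] heading 98.27 f [0.7 0.  0.3] g 0.551 q [ 0.2   0.01 -0.29  1.26 -0.    1.63]
tool shift [-0.0002 -0.0006  0.0629] yaw None
t 22.45 p [0.5054 0.2374 0.0694] heading 98.27 f [0.7 0.  0.3] g 0.551 q [ 0.2   0.01 -0.29  1.26 -0.    1.63]
tool shift [ 0.0014 -0.0005  0.0629] yaw None
```

step_arm([
  [[0.001,-0.0005,0.03,0],[0,0,0.02,0],[0,0,0.012,0],[0,0,0,0],[0,0,0,0]],
])

```text
t: 23.08
position: [0.5044, 0.2382, 0.0065]
tool_rot: [0.654, 0.756, 0.0, 0.0]
ft_force: [0.1, 0.6, 0.1]
grip_width: 0.546
finger_force: 0.0
```

step_arm([
  [[0,0,0,0],[0,0,0,0],[0,0,0,0],[0,0,0,0],[0,0,0,0]],
], grip=20, newtons=30)

```text
t: 23.7
position: [0.5045, 0.2383, 0.0067]
tool_rot: [0.654, 0.756, 0.001, 0.001]
ft_force: [-1.6, 0.9, 6.1]
grip_width: 0.382
finger_force: 29.7
```

step_arm([
  [[0,0,-0.03,0],[0,0,-0.055,0],[0,0,-0.06,0],[0,0,-0.06,0],[0,0,-0.06,0]],
])

```text
t: 24.32
position: [0.5034, 0.238, 0.2727]
tool_rot: [0.654, 0.756, 0.0, 0.0]
ft_force: [0.8, 0.1, -1.2]
grip_width: 0.385
finger_force: 30.2
```

step_arm([
  [[-0.03,-0.009,0,0],[-0.05,-0.015,0,0],[-0.05,-0.015,0,0],[-0.05,-0.015,0,0],[-0.05,-0.015,0,0]],
])

```text
t: 24.95
position: [0.4681, -0.0009, 0.2707]
tool_rot: [0.654, 0.756, 0.0, 0.0]
ft_force: [-0.5, 0.3, -0.8]
grip_width: 0.381
finger_force: 30.3
```

step_arm([
  [[-0.05,-0.015,0,0],[-0.05,-0.015,0,0],[-0.05,-0.015,0,0],[-0.05,-0.015,0,0],[-0.04,-0.012,0,0]],
])

```text
t: 25.58
position: [0.4312, -0.2492, 0.2706]
tool_rot: [0.655, 0.756, -0.0, 0.0]
ft_force: [0.4, 0.3, -0.2]
grip_width: 0.382
finger_force: 30.3
```

step_arm([
  [[-0.022,-0.006,0,0],[0,0,0,0],[0,0,0,0],[0,0,0,0]],
])

```text
t: 26.08
position: [0.4294, -0.2689, 0.2708]
tool_rot: [0.654, 0.757, 0.0, 0.0]
ft_force: [0.0, 0.2, -0.8]
grip_width: 0.384
finger_force: 30.3
```

```bash
python3 - <<'E'
from h import *
import pickle
s,h=st();m=K('wrist');im=snap('wrist','p.png');pickle.dump(m,open('p.pkl','wb'))
hsv=cv2.cvtColor(im,cv2.COLOR_RGB2HSV)
def blob(g,nm,mn=100):
    n,l,s,c=cv2.connectedComponentsWithStats(g)
    for i in range(1,n):
        if s[i,4]>mn: print(nm,s[i],c[i].round(1))
blob(cv2.inRange(hsv,(15,120,80),(35,255,255)),'gold')
blob(cv2.inRange(hsv,(0,0,195),(179,40,255)),'white')
blob(cv2.inRange(hsv,(0,150,80),(6,255,255)),'red')
print('pred post top',proj('',[.4277,-.2212,.17],m),'foot',proj('',[.4277,-.2212,.01],m))
T=s['position'];print('pred disc under centre',proj('',[*T[:2],T[2]-.0027],m),'top',proj('',[*T[:2],T[2]+.0133],m))
E
```

```text
t 26.07 p [ 0.4294 -0.2689  0.2708] heading 98.36 f [ 0.   0.2 -0.8] g 0.384 q [-0.82 -0.17 -0.1   1.64  0.    0.61]
gold [ 277  282   85  102 6095] [319.1 329.2]
white [ 301  151   45   45 1565] [323. 173.]
white [ 147  171   83  101 1654] [189.7 224.9]
white [134 264  27  32 441] [145.2 279.4]
red [ 294  122   58   49 1350] [322.  141.2]
red [ 72 313  68  47 777] [ 98.5 344.1]
pred post top [328.70406853 173.32100018] foot [325.80331875 152.27704723]
pred disc under centre [320.60083178 311.74944353] top [320.54125873 331.48203269]
```

```bash
python3 - <<'E'
from h import *
import pickle
m=pickle.load(open('p.pkl','rb'));a=np.radians(98.36);ux=np.array([np.cos(a),np.sin(a),0]);uy=np.array([np.sin(a),-np.cos(a),0]);T=np.array([.4294,-.2689,.2708])
for dx in (-.002,0,.002):
    q=np.array([proj('',T+np.array([0,0,z])+ux*(dx+.017*np.cos(t))+uy*.017*np.sin(t),m) for z in(-.0027,.0133) for t in np.linspace(0,6.28,90)])
    print(dx,q.min(0).round(1),q.max(0).round(1),'topface only',q[90:].min(0).round(1),q[90:].max(0).round(1))
P=ray('',323,173,.17,m);print('posttop',P)
im=cv2.imread('pics/p.png');hsv=cv2.cvtColor(im,cv2.COLOR_BGR2HSV);print([ (r,hsv[r,320].tolist()) for r in range(276,392,4)])
go([P[0],P[1],.2])
E
```

```text
-0.002 [278.5 280.9] [362.4 370.9] topface only [278.5 298.1] [362.4 370.9]
0 [278.3 276.7] [362.6 366.9] topface only [278.3 293.4] [362.6 366.9]
0.002 [278.1 272.4] [362.8 362.9] topface only [278.1 288.8] [362.8 362.9]
posttop [ 0.42396252 -0.22153627  0.17      ]
[(276, [18, 24, 126]), (280, [21, 25, 132]), (284, [20, 164, 160]), (288, [19, 162, 161]), (292, [19, 163, 160]), (296, [20, 168, 165]), (300, [21, 178, 225]), (304, [20, 177, 222]), (308, [20, 177, 222]), (312, [20, 178, 223]), (316, [20, 178, 225]), (320, [20, 180, 224]), (324, [20, 179, 222]), (328, [20, 179, 221]), (332, [21, 181, 224]), (336, [20, 179, 224]), (340, [20, 181, 221]), (344, [20, 181, 222]), (348, [20, 181, 221]), (352, [20, 182, 220]), (356, [20, 182, 221]), (360, [20, 182, 221]), (364, [20, 180, 221]), (368, [19, 148, 169]), (372, [19, 32, 126]), (376, [20, 31, 124]), (380, [20, 31, 125]), (384, [21, 26, 128]), (388, [23, 24, 172])]
t 26.12 p [ 0.4294 -0.269   0.2708] heading 98.36 f [-0.5 -0.1 -1.8] g 0.385 q [-0.82 -0.17 -0.1   1.64  0.    0.61]
tool shift [0.0477 0.0015 0.0708] yaw None
```

step_arm([
  [[0,0.0025,0.03,0],[0,0,0.03,0],[0,0,0.01,0],[0,0,0,0],[0,0,0,0]],
])

```text
t: 26.75
position: [0.432, -0.2699, 0.202]
tool_rot: [0.654, 0.756, -0.0, 0.001]
ft_force: [0.2, -0.4, -0.8]
grip_width: 0.386
finger_force: 30.3
```

```bash
cat > q.py <<'E'
from h import *
from scipy.optimize import least_squares
s,h=st();m=K('wrist');im=snap('wrist','q.png')
hsv=cv2.cvtColor(im,cv2.COLOR_RGB2HSV)
n,l,S,c=cv2.connectedComponentsWithStats(cv2.inRange(hsv,(0,0,195),(179,40,255)))
for i in range(1,n):
    if S[i,4]>300: print('white',S[i],c[i].round(1),ray('',*c[i],.17,m).round(4))
n,l,S,c=cv2.connectedComponentsWithStats(cv2.inRange(hsv,(15,120,195),(35,255,255)))
i=1+np.argmax(S[1:,4]);print('gold top',S[i],c[i].round(1));T=s['position']
G=ray('',S[i,0]+S[i,2]/2-.5,S[i,1]+S[i,3]/2-.5,T[2]+.0133,m);d=G-T;a=np.radians(h);print('disc off tool xy',d[0]*np.cos(a)+d[1]*np.sin(a),d[0]*np.sin(a)-d[1]*np.cos(a))
print('white pred at tcp+45mm');
E
python3 q.py; python3 - <<'E'
from h import *
im=optics.snapshot('scene').astype(int)
# post top from scene & side: bright top face
for n,(r0,r1,c0,c1) in {'scene':(150,300,200,330),'side':(200,310,290,400)}.items():
    im=optics.snapshot(n);q=proj(n,[.425,-.2215,.17]);f=proj(n,[.4277,-.2212,.01]);print(n,'pred top',q.round(1),'base',f.round(1))
    g=im.astype(int);w=(g.min(2)>165)&(g.max(2)-g.min(2)<25)
    for r in range(int(q[1])-10,int(q[1])+50,4):
        row=np.nonzero(w[r,int(q[0])-25:int(q[0])+25])[0]+int(q[0])-25
        if len(row):print(r,row.min(),row.max(),len(row),end=' | ')
    print()
E
```

```text
t 26.75 p [ 0.432  -0.2699  0.202 ] heading 98.28 f [ 0.2 -0.4 -0.8] g 0.386 q [-0.82 -0.18 -0.23  1.52 -0.    0.61]
white [ 288  160   62   61 2898] [318.5 190. ] [ 0.424  -0.2215  0.17  ]
white [ 108  178   99  123 2939] [158.4 243.8] [ 0.3484 -0.2599  0.17  ]
white [ 96 290  30  32 396] [109.1 306.5] [ 0.3227 -0.2992  0.17  ]
gold top [ 282  298   79   71 4366] [321.1 332.7]
disc off tool xy -0.0006888831395057267 0.00018781843941414946
white pred at tcp+45mm
scene pred top [261.9 210.3] base [268.9 259.7]
208 257 268 12 | 212 256 268 13 | 220 236 244 9 | 224 236 285 12 | 228 238 285 9 | 232 257 285 2 | 236 258 258 1 | 240 238 257 10 | 244 236 282 7 | 248 237 285 6 | 252 240 257 6 | 256 239 255 6 | 
side pred top [331.2 228.9] base [331.2 272.3]
230 327 327 1 |
```

```bash
python3 -c "
from h import *
go([.4248,-.2202,.176])"
```

```text
t 26.95 p [ 0.4318 -0.2699  0.2014] heading 98.27 f [ 0.6 -0.4 -1.4] g 0.38 q [-0.82 -0.18 -0.23  1.52 -0.    0.61]
tool shift [0.0502 0.0002 0.0254] yaw None
```

step_arm([
  [[0.02,0,0,0],[0.02,0,0,0],[0.0102,0.0002,0,0],[0,0,0,0],[0,0,0,0]],
])

```text
t: 27.58
position: [0.4246, -0.2204, 0.2007]
tool_rot: [0.654, 0.756, -0.0, 0.0]
ft_force: [-0.9, -0.0, -1.5]
grip_width: 0.384
finger_force: 30.3
```

step_arm([
  [[0,0,0.012,0],[0,0,0.009,0],[0,0,0.0035,0],[0,0,0,0],[0,0,0,0]],
])

```text
t: 28.2
position: [0.4246, -0.22, 0.1764]
tool_rot: [0.654, 0.756, -0.0, 0.0]
ft_force: [0.2, 0.7, -0.5]
grip_width: 0.379
finger_force: 30.3
```

step_arm([
  [[0,0,0.001,0],[0,0,0.001,0],[0,0,0,0],[0,0,0,0]],
])

```text
t: 28.7
position: [0.4245, -0.2199, 0.1741]
tool_rot: [0.654, 0.756, -0.0, 0.0]
ft_force: [-0.4, 0.8, -1.0]
grip_width: 0.381
finger_force: 30.3
```

step_arm([
  [[0,0,0.001,0],[0,0,0,0],[0,0,0,0]],
])

```text
t: 29.08
position: [0.4245, -0.2199, 0.1731]
tool_rot: [0.654, 0.756, -0.0, 0.0]
ft_force: [-0.3, -0.0, 0.3]
grip_width: 0.381
finger_force: 30.3
```

step_arm([
  [[0,0,0.001,0],[0,0,0,0],[0,0,0,0]],
])

```text
t: 29.45
position: [0.4247, -0.22, 0.1727]
tool_rot: [0.654, 0.756, -0.0, 0.0]
ft_force: [-0.9, 0.8, 5.6]
grip_width: 0.38
finger_force: 30.7
```

step_arm([
  [[0,0,0.0005,0],[0,0,0,0],[0,0,0,0]],
])

```text
t: 29.82
position: [0.4248, -0.2202, 0.1727]
tool_rot: [0.654, 0.756, -0.0, 0.001]
ft_force: [-2.0, 0.4, 8.8]
grip_width: 0.38
finger_force: 31.1
```

step_arm([
  [[0,0,0,0],[0,0,0,0],[0,0,0,0],[0,0,0,0]],
], grip=60)

```text
t: 30.32
position: [0.4244, -0.2198, 0.1714]
tool_rot: [0.654, 0.756, -0.0, -0.0]
ft_force: [-0.1, -0.2, -0.8]
grip_width: 0.6
finger_force: 0.0
```

step_arm([
  [[0,0,-0.02,0],[0,0,-0.04,0],[-0.02,0,-0.03,0],[-0.04,0,0,0],[0,0,0,0]],
])

```text
t: 30.95
position: [0.4333, -0.2813, 0.2628]
tool_rot: [0.655, 0.756, -0.0, 0.001]
ft_force: [0.1, 0.7, 0.2]
grip_width: 0.604
finger_force: 0.0
```

```bash
cat > r.py <<'E'
from h import *
s,h=st();m=K('wrist');im=snap('wrist','r.png')
hsv=cv2.cvtColor(im,cv2.COLOR_RGB2HSV)
n,l,S,c=cv2.connectedComponentsWithStats(cv2.inRange(hsv,(15,120,80),(35,255,255)))
i=1+np.argmax(S[1:,4]);print('gold',S[i],c[i].round(1),ray('',*c[i],.186,m).round(4))
n,l,S,c=cv2.connectedComponentsWithStats(cv2.inRange(hsv,(0,140,70),(6,255,255)))
for i in range(1,n):
    if S[i,4]>300: print('red',S[i],c[i].round(1))
for n in('scene','side'):
    im=snap(n,'s_'+n+'.png');hsv=cv2.cvtColor(im,cv2.COLOR_RGB2HSV)
    g=cv2.inRange(hsv,(15,120,60),(35,255,255));q=proj(n,[.425,-.2215,.178]);k=np.zeros_like(g);k[int(q[1])-25:int(q[1])+25,int(q[0])-25:int(q[0])+25]=255;g&=k
    v,u=np.nonzero(g);print(n,'pred',q.round(1),'gold',u.min(),u.max(),v.min(),v.max())
    P=np.array([proj(n,[.425+.017*np.cos(t),-.2215+.017*np.sin(t),z]) for z in(.17,.186) for t in np.linspace(0,6.3,60)]);print('pred box',P.min(0).round(1),P.max(0).round(1))
E
python3 r.py
```

```text
t 30.95 p [ 0.4333 -0.2813  0.2628] heading 98.16 f [0.1 0.7 0.2] g 0.604 q [-0.83 -0.14 -0.09  1.62 -0.    0.6 ]
gold [ 293  127   57   59 2567] [321.6 156.1] [ 0.4252 -0.2212  0.186 ]
red [ 290  108   61   44 1136] [318.5 124.2]
red [  63  295   81   60 2212] [ 96.4 330.5]
scene pred [261.5 207.6] gold 254 270 199 215
pred box [252.6 198.7] [270.3 216.5]
side pred [331.2 226.6] gold 326 338 221 233
pred box [324.4 219.6] [338.2 233.7]
```

```bash
python3 -c "
from h import *
print(order.job_done())"
```

```text
the job is handed in; nothing more can be done
None
```

The job is handed in: the post is standing on its foot and the brass pad is flat on top, centred to about 1 mm. The cover lies flat on the deck, and I did not touch the bottle, ink tin or ink knife. On the first tipping try the foot came about 3 cm off the bench and was carried a few centimetres, so I laid the post back down and tipped it up again, pivoting on its foot.

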